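# Slide the drinks bottle off the desk pad into its bay

## Robot

A 6-joint arm with a two-finger parallel gripper is mounted at the origin on the work surface. World frame = base frame: x ahead of the robot, y to its left, z up, the work surface at z = 0. Lengths are in m, angles in rad, forces in N, time in s.
With the tool pointing down it reaches from about 0.225 to 0.875 m from the base axis. Payload 3.4 kg.
Tool frame: the origin (TCP) lies between the finger pads; the fingertips stand 11 mm ahead of it and the grasp point (between the pads) lies 8 mm behind it (arm.nose_length is the distance from the TCP to the fingertips, in m); z points along the fingers, x is the direction in which the jaws open and shut, and the axes are right-handed (so a half turn about z gives the same grasp; the last joint's range is limited). The gripper opens to 85 mm and grips with 20 to 120 N. Pads are 22 mm wide; open, the fingers measure 114 mm over their backs; the gripper's body (76 mm by 85 mm) begins 54 mm behind the grasp point. The pads swing forward as they close: fully open they stand 13 mm farther back than shut.
Start: joints at [1.172, 0.276, 1.505, -0, 1.361, -0.121], TCP at [0.158, 0.553, 0.242] pointing down, gripper open.
Joint ranges: [-2.89, 2.89], [-0.75, 2.08], [0.22, 2.7], [-1.18, 4.32], [0.11, 2.71], [-2.7, 2.7]. Speed limits (rad/s): [2.57, 2.57, 3.14, 3.14, 3.14, 3.14].

## Interface

Orientations are given as [roll, pitch, yaw] about the fixed x, y, z axes, in that order (R = Rz(yaw) Ry(pitch) Rx(roll)).
In Python, from rig import arm gives the robot as it stands. The module is installed in compiled form; this text tells all that it offers.
- The arm moves only by the tool carry_out, never from a script. Its argument "steps" is one flat list of numbers, 7 for each row, row after row: the turn, a rotation vector about the tool's x, y, z in rad, then the shift along the tool's x, y, z in mm, then the gripper command: -1 is shut, 1 is fully open, values between are in proportion. In form: [wx, wy, wz, dx, dy, dz, fingers, wx, wy, wz, dx, dy, dz, fingers, ...]. A call has exactly 8 rows; each row shifts and turns the commanded pose from where the row before left it, along the tool's axes as they then stand; what a row does not reach is not made up. A row lasts 1/10 s, in which the tool goes at most 50 mm and 8.59 degrees, less where a joint would pass 70% of its speed; a pose out of reach is approached as far as the arm can. A call is refused whole if a number of a shift passes 50 or a number of a turn 0.15, either way. A call with a gripper value outside its range is refused whole. The fingers move at their own pace and stop on an object; "newtons" is the grip in N (left out, the last holds). Time passes only in rows, so rows that do not move let the fingers close, or fill a call up. It gives the time, the measured TCP pose, the force and the opening at its end, in the units of the state.
- arm.state(): the state, without advancing time (a new reading comes with each control period).
- arm.snapshot(name): name is "side" or "top"; returns the picture (400x640x3 uint8, red, green, blue); there is no depth.
- arm.calibration(name): a dict with "camera_matrix" (3x3 intrinsics, pixels), "extrinsics" (4x4, takes a point from camera to world coordinates). Camera axes: x right, y down, z forward; pixel columns grow to the right and rows downward; lengths in m; the calibration is good to about 2 mm. A picture is of the moment at which its call begins. calibration takes no time and is no camera call.
- arm.finish_job(): hands the job in, once; it reports no verdict.
The state is a dict: "time_s": time; "q": joint angles; "qd": joint speeds; "joint_torque": joint torques, N m; "eef_pos": TCP position; "tool_rot": TCP orientation; "wrist_force": force on the tool from outside, world axes, zero at the start; "torque": the same for the moment, N m; "opening": finger opening in m.
Only numpy, scipy, OpenCV 4.12 (cv2) and the standard library are available. Lean on these libraries where they do the work, as an engineer would, in place of code of your own. Each camera call takes 0.05 s, during which the arm holds its last target. There are 200 camera calls.

## Task

Clear the desk pad for reading the papers: push the tall metal drinks bottle, low on its body, so that it slides upright across the desk into the open-fronted middle bay of the wooden desk organiser, fully home against the bay's back wall. Only push it with the fingers: do not take it between the fingers, lift it or let it tip. Leave everything else where it stands, and finish with the hand clear of the bottle.

Things in the scene. Friction and masses are not known exactly. Their poses are not given: they have to be found in the camera images.
- bottle: tall plain metal drinks bottle, black cap: 72 mm across, 250 mm tall, straight-sided over its lower half, narrower neck; 0.36 to 0.59 kg, loose. Origin at the centre of its underside, z up. Pushed within about 45 mm of the desk it slides upright, higher it topples. An upright gripper's wide body would touch it high up: lean the tool back, or push with the outside of an open finger.
- organiser: plywood desk organiser, fixed: 85 mm deep (x), 260 mm wide (y), 45 mm high. In its middle a bay without floor (bare desk), open at the front (-x), 92 mm wide between 6 mm side walls; pencil and note trays left and right of it. Origin at its centre on the desk; x points into the bay, towards its back wall.
- bay_seat (a point): point on the desk where the bottle's axis stands when fully home: mid-bay, bottle touching the back wall, whose face is 36 mm beyond in +x. Axes as the organiser's: x into the bay, y across it, z up. The side walls end 43 mm before this point (-x); flared lead-in lips reach to 60 mm before it.
- bay_mouth (a point): point on the desk in the middle of the bay's open front, 59 mm before bay_seat, between the tips of the flared lips, about 120 mm apart; axes as the organiser's.
- sanitiser: bystander, to be left alone: short clear hand-gel bottle with a white cap, 54 mm across, 130 mm tall. Origin at the centre of its underside, z up.
- mug: bystander, to be left alone: white mug, 80 mm across, 95 mm tall, handle towards its own +y. Origin at the centre of its underside, z up.
- stamp: bystander, to be left alone: dark wooden hand stamp, 40 mm across, 80 mm tall. Origin at the centre of its underside, z up.
- stapler: bystander, to be left alone: stapler lying along its own x, 140 x 36 x 58 mm. Origin at the centre of its underside, z up.
- puncher: bystander, to be left alone: desk hole punch, 110 x 110 x 57 mm. Origin at the centre of its underside, z up.
- tape: bystander, to be left alone: tape dispenser along its own x, 160 x 50 x 82 mm. Origin at the centre of its underside, z up.

How it is judged:
By the outcome, as a careful person would: the job done as asked, in the order asked, and still so for the second after the job is handed in, with the robot touching nothing.
It also fails if it takes over 58 s, if anything falls off the work surface, if the arm or the gripper's body presses on something with over 40 N, if the wrist force passes 120 N, or if a joint passes its speed limit or range.

## Working session

There is one attempt and no reset: what is moved stays moved. The work goes in short steps, Python scripts to look and compute and a tool call to move; the robot and the scene stay as the last step left them, time stands still between calls to the robot, and variables do not carry over. Pictures are saved under pics/ and viewed, about 8 in all and at most 12, crops included, and the job is handed in when it is done.

Besides the shell and the picture viewer there is one more tool, called by a JSON object that holds its "method" and its "body", one argument or row to a line. carry_out: Moves the arm, as the interface text tells. Its arguments: {"type":"object","properties":{"steps":{"type":"array"},"newtons":{"type":"number"}},"required":["steps"]}

```bash
mkdir -p pics
python3 - <<'E'
from rig import arm
import cv2,numpy as np
for n in("top","side"):
    cv2.imwrite(f"pics/{n}0.png",cv2.cvtColor(arm.snapshot(n),cv2.COLOR_RGB2BGR))
    c=arm.calibration(n);print(n,np.round(c["camera_matrix"],1).tolist(),np.round(c["extrinsics"],3).tolist())
print(arm.state())
E
```

```text
top [[473.8, 0.0, 312.1], [0.0, 473.8, 201.3], [0.0, 0.0, 1.0]] [[-0.002, -0.989, 0.147, 0.325], [-1.0, 0.002, 0.002, 0.006], [-0.002, -0.147, -0.989, 1.345], [0.0, 0.0, 0.0, 1.0]]
side [[461.7, 0.0, 308.8], [0.0, 461.7, 193.8], [0.0, 0.0, 1.0]] [[0.693, -0.526, 0.493, -0.048], [-0.721, -0.496, 0.485, -0.583], [-0.01, -0.691, -0.722, 0.915], [0.0, 0.0, 0.0, 1.0]]
{'time_s': 0.1, 'q': array([ 1.17199837e+00,  2.76546438e-01,  1.50598835e+00, -2.63070868e-05,
        1.36073233e+00, -1.21006158e-01]), 'qd': array([ 0.00175488, -0.00210394, -0.00333202, -0.00050448,  0.0001994 ,
       -0.00095549]), 'joint_torque': array([ 2.34574676e-03, -4.17701375e+01, -2.46405065e+01, -3.87772673e-05,
        5.62395144e-03,  4.86076510e-05]), 'eef_pos': array([0.15752359, 0.55252987, 0.24152508]), 'tool_rot': array([-3.14141606e+00,  1.66532736e-03,  1.29301019e+00]), 'wrist_force': array([ 0.65988787, -0.29200016,  0.39192201]), 'torque': array([ 0.01133764,  0.04189442, -0.02468752]), 'opening': 0.085340032593643}
```

View pics/top0.png

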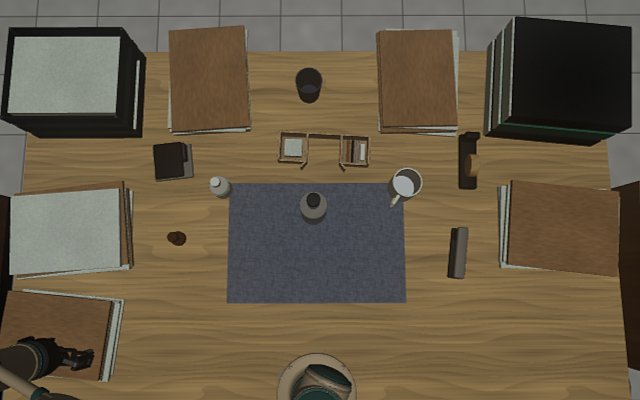

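View pics/side0.png

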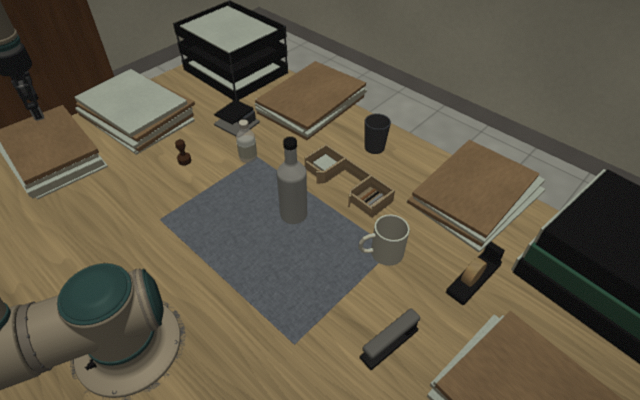

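The top view shows the bottle at about (313,206), the organiser at (277–370, 131–168) with its bay near (323,155), the sanitiser at (220,187) and the mug at (406,183). The side view shows the bottle base at about (293,218). Next I enlarge both views to pick points.

Run:
```python
import cv2,numpy as np
t=cv2.imread("pics/top0.png")[120:230,200:430];s=cv2.imread("pics/side0.png")[130:240,225:415]
t=cv2.resize(t,None,fx=3.4,fy=3.4,interpolation=cv2.INTER_CUBIC)
cv2.imwrite("pics/topc.png",t)
cv2.imwrite("pics/sidec.png",cv2.resize(s,None,fx=4,fy=4,interpolation=cv2.INTER_CUBIC))
```

```text
(no output)
```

View pics/topc.png

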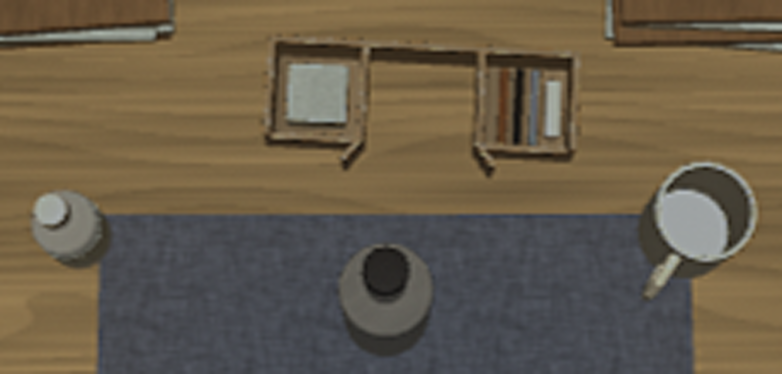

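View pics/sidec.png

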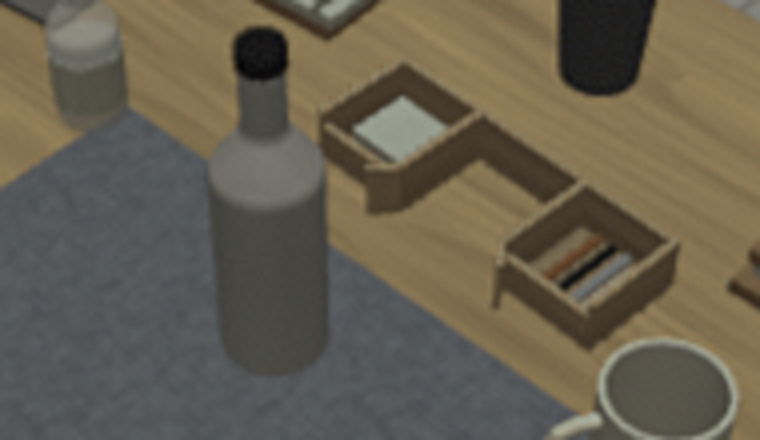

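```bash
cat > h.py <<'E'
from rig import arm
import cv2,numpy as np
def ray(n,u,v,z):
    c=arm.calibration(n);E=c["extrinsics"];d=E[:3,:3]@np.linalg.solve(c["camera_matrix"],[u,v,1.]);o=E[:3,3]
    return (o+d*(z-o[2])/d[2])[:2]
def proj(n,p):
    c=arm.calibration(n);E=c["extrinsics"];q=c["camera_matrix"]@(E[:3,:3].T@(np.array(p)-E[:3,3]));return q[:2]/q[2]
E
python3 - <<'E'
from h import *
T=lambda x,y,z:ray("top",(x+.5)/3.4-.5+200,(y+.5)/3.4-.5+120,z)
S=lambda x,y,z:ray("side",(x+.5)/4-.5+225,(y+.5)/4-.5+130,z)
bl,br,fl,fr=[T(*p,.045) for p in((273,38),(577,56),(265,140),(573,156))]
print("org top",bl,br,fl,fr)
print("sizes",[np.linalg.norm(a-b) for a,b in((bl,br),(fl,fr),(bl,fl),(br,fr))])
sb=[S(*p,.045) for p in((403,64),(678,243),(322,112),(588,345))]
print("side bl, br ",sb[:2])
print("side: bay wall ends left(370,165) right(505,250)",S(370,165,.045),S(505,250,.045))
c=(bl+br+fl+fr)/4; yv=(bl-br+fl-fr); yaw=np.arctan2(-yv[0],yv[1]);x=np.array([np.cos(yaw),np.sin(yaw)])
print("c",c,"yaw",yaw)
print("lips T",T(345,163,.045),T(488,172,.045))
print("bay inner back corners",T(368,62,.045),T(478,66,.045))
print("cap T",T(386,264,.25),"cap S",S(261,42,.25))
# base near point from side, then 36 mm away from camera
p=S(274,373,0);o=arm.calibration("side")["extrinsics"][:2,3];print("base S",p+.036*(p-o)/np.linalg.norm(p-o))
print("sanit cap T",T(52,208,.13),"mug rim",T(705,212,.095),"handle",T(652,293,.06))
E
```

```text
org top [0.72113016 0.0999946 ] [ 0.70501272 -0.15329569] [0.63398371 0.1058867 ] [ 0.61988542 -0.14833505]
sizes [np.float64(0.2538025652306236), np.float64(0.2546123696618926), np.float64(0.08734541541119813), np.float64(0.08527171479043166)]
side bl, br  [array([0.71761183, 0.09990151]), array([ 0.70780346, -0.15300073])]
side: bay wall ends left(370,165) right(505,250) [0.62376274 0.04461144] [ 0.62532947 -0.07480787]
c [ 0.670003   -0.02393736] yaw -0.05946678237633565
lips T [0.61440994 0.03973223] [ 0.60656832 -0.07808024]
bay inner back corners [0.70027954 0.02073011] [ 0.69662543 -0.07078734]
cap T [0.49773018 0.00613904] cap S [0.49654854 0.00987144]
base S [0.49765231 0.01507823]
sanit cap T [0.56070172 0.26246478] mug rim [ 0.5631468  -0.24561556] handle [ 0.5035863  -0.20796082]
```

Estimates agree across the two views:

| Item | Position (m) | Notes |
|---|---|---|
| Bottle | (0.497, 0.010) | |
| Organiser centre, close to the seat | (0.670, -0.024) | yaw about -0.055; measured size 254x86 mm against 260x85 given |

Plan: lean the tool back and set the fingertips about 40 mm apart. They then act as a shallow fork behind the bottle, low down.

{"method": "carry_out", "body": {
  "steps": [0,0,-0.127,0,0,0,-0.06,0,0,0,-34.7,24,0,-0.06,0,0,0,-34.7,24,0,-0.06,0,0,0,-34.7,24,0,-0.06,0,0,0,-34.7,24,0,-0.06,0,0,0,-34.7,24,0,-0.06,0,0,0,-34.7,24,0,-0.06,0,0,0,-34.7,24,0,-0.06],
  "newtons": 30
}}

```text
time_s: 0.9
eef_pos: [0.2874, 0.2859, 0.2421]
tool_rot: [-3.142, 0.0, 1.421]
wrist_force: [1.1, -0.7, 0.2]
opening: 0.0401
```

{"method": "carry_out", "body": {
  "steps": [0,0,0,-34.7,24,0,-0.06,0,0,0,-34.7,24,0,-0.06,0,0,0,-34.7,24,0,-0.06,0,0,0,-34.7,24,0,-0.06,0,0,0,-34.7,24,0,-0.06,0,0,0,-34.7,20,0,-0.06,0,0,0,-34.7,15,0,-0.06,0,0,0,0,0,0,-0.06]
}}

```text
time_s: 1.7
eef_pos: [0.4053, 0.0203, 0.2421]
tool_rot: [3.141, 0.002, 1.414]
wrist_force: [-0.2, 0.8, -0.5]
opening: 0.0398
```

{"method": "carry_out", "body": {
  "steps": [-0.14,0,0,0,0,0,-0.06,-0.14,0,0,0,0,0,-0.06,-0.14,0,0,0,0,0,-0.06,-0.14,0,0,0,0,0,-0.06,-0.14,0,0,0,0,0,-0.06,0,0,0,0,0,0,-0.06,0,0,0,0,0,0,-0.06,0,0,0,0,0,0,-0.06]
}}

```text
time_s: 2.5
eef_pos: [0.4068, 0.0242, 0.2449]
tool_rot: [2.439, -0.001, 1.42]
wrist_force: [-0.3, -0.6, 0.9]
opening: 0.0401
```

{"method": "carry_out", "body": {
  "steps": [0,0,0,0,-20,23.8,-0.06,0,0,0,0,-20,23.8,-0.06,0,0,0,0,-20,23.8,-0.06,0,0,0,0,-20,23.8,-0.06,0,0,0,0,-20,23.8,-0.06,0,0,0,0,-20,23.8,-0.06,0,0,0,0,-20,23.8,-0.06,0,0,0,0,0,0,-0.06]
}}

```text
time_s: 3.3
eef_pos: [0.4044, 0.0176, 0.1245]
tool_rot: [2.481, 0.024, 1.397]
wrist_force: [-0.0, -0.2, 0.0]
opening: 0.0399
```

Run:
```python
from h import *
t=cv2.cvtColor(arm.snapshot("top"),cv2.COLOR_RGB2BGR)[120:320,220:420];s=cv2.cvtColor(arm.snapshot("side"),cv2.COLOR_RGB2BGR)[120:320,190:390]
cv2.imwrite("pics/c1.png",cv2.resize(np.hstack([t,s]),None,fx=2,fy=2,interpolation=cv2.INTER_CUBIC))
```

```text
(no output)
```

View pics/c1.png

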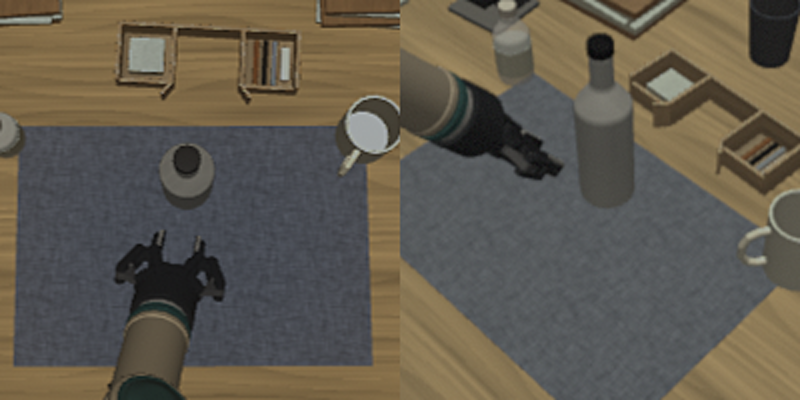

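The fork is behind the bottle and lined up with it (fingertips near (158,235) and (198,240) in the crop). The descent stopped at z=0.1245, so I check the joints.

Run:
```python
from h import *
s=arm.state();print(s["q"].round(3),s["eef_pos"],s["tool_rot"])
```

```text
[-0.04  -0.057  2.501 -1.177  0.108 -0.306] [0.40384333 0.01785258 0.12518625] [2.47958681 0.02411969 1.39849105]
```

q5 is at its lower limit (0.11), so this much lean isn't reachable so close to the base. I back out upward, reduce the lean, and fit the arm geometry to find a workable lean.

{"method": "carry_out", "body": {
  "steps": [0,0,0,0,17,-25,-0.06,0,0,0,0,17,-25,-0.06,0,0,0,0,17,-25,-0.06,0.05,0,0,0,0,0,-0.06,0.05,0,0,0,0,0,-0.06,0,0,0,0,0,0,-0.06,0,0,0,0,0,0,-0.06,0,0,0,0,0,0,-0.06]
}}

```text
time_s: 4.2
eef_pos: [0.4011, 0.009, 0.1749]
tool_rot: [2.566, 0.047, 1.377]
wrist_force: [0.3, 0.8, -1.4]
opening: 0.04
```

```bash
cat > fk.py <<'E'
from h import *
from scipy.optimize import least_squares
from scipy.spatial.transform import Rotation as Ro
R=Ro.from_euler
def fk(q,g):
    a,h,L1,e,L2,Lt=g
    A=R('z',q[0]); B=A*R('y',q[1]); C=B*R('y',q[2]); D=C*R('z',q[3])*R('y',q[4])
    return A.apply([a,0,h])+B.apply([0,0,L1])+C.apply([e,0,L2])+D.apply([0,0,Lt]), D*R('z',q[5])
E
python3 - <<'E'
from fk import *
s=arm.state();print(s["q"].round(3),s["eef_pos"],s["tool_rot"])
Q=[[1.17199837,.276546438,1.50598835,0,1.36073233,-.121006158],[-0.04,-0.057,2.501,-1.177,0.108,-0.306],s["q"]]
P=[[.15752,.55253,.241525],[.40384,.01785,.12519],s["eef_pos"]]
f=lambda g:np.r_[np.ravel([fk(q,g)[0]-p for q,p in zip(Q,P)]),1e-3*(np.array(g)-[0,.3,.4,0,.4,.25])]
r=least_squares(f,[0,.3,.4,0,.4,.25]);print(r.x.round(4),r.fun.round(4))
D=fk(s["q"],r.x)[1].as_euler('xyz');print(D)
E
```

```text
[-0.046 -0.163  2.332 -0.294  0.423 -1.202] [0.40105658 0.00901929 0.17490372] [2.56611055 0.04651905 1.37693062]
[ 0.4657 -0.2365  0.1225 -0.1023  0.0502 -0.273 ] [ 0.0639 -0.0271  0.0023  0.0006 -0.0068  0.0031 -0.0005  0.0051 -0.0054
  0.0005 -0.0005 -0.0003 -0.0001 -0.0003 -0.0005]
[-2.56611055 -0.04651905 -1.76466204]
```

```bash
sed -i 's/a,h,L1,e,L2,Lt=g/d,h,L1,e,L2,Lt=g;a=0/; s/\[a,0,h\]/[a,d,h]/' fk.py
cat >> fk.py <<'E'
G=[.07,.3,.4,0,.4,.25]
def fit():
    s=arm.state()
    Q=[[1.17199837,.276546438,1.50598835,0,1.36073233,-.121006158],[-0.04,-0.057,2.501,-1.177,0.108,-0.306],[-0.046,-0.163,2.332,-0.294,0.423,-1.202]]
    P=[[.15752,.55253,.241525],[.40384,.01785,.12519],[.40106,.00902,.1749]]
    f=lambda g:np.r_[np.ravel([fk(q,g)[0]-p for q,p in zip(Q,P)]),1e-3*(np.array(g)-G)]
    return least_squares(f,G)
LO=np.array([-2.89,-.75,.22,-1.18,.11,-2.7]);HI=np.array([2.89,2.08,2.7,4.32,2.71,2.7])
E
python3 - <<'E'
from fk import *
r=fit();g=r.x;print(g.round(4),r.fun.round(4))
# IK: tool leaned th, push heading -.15
for x,y in((.41,.022),(.45,.018),(.5,.01),(.56,-.005),(.62,-.018)):
  for th in(.4,.5,.6,.7,.9,1.1):
    Rt=R('xyz',[np.pi-th,0,np.pi/2-.15])
    out=[]
    for seed in([-.05,0,2.2,0,.5,-.2],[-.05,0,2.2,3.14,.5,-.2],[-.05,0,2.2,3.14,.5,2.5],[-.05,0,2.2,0,.5,-1.5]):
      for flip in(0,np.pi):
        def f(q):
            p,D=fk(q,g);return np.r_[(p-[x,y,.027])*5,(Rt.inv()*D*R('z',flip)).as_rotvec()]
        k=least_squares(f,np.clip(seed,LO+.01,HI-.01),bounds=(LO,HI))
        if k.cost<1e-6: out.append(tuple(k.x.round(2)[[3,4,5]].tolist())+(flip>0,))
    print(x,th,set(out))
E
```

```text
[0.0694 0.1391 0.6285 0.0612 0.4216 0.3537] [ 0.     -0.      0.      0.      0.0002  0.0001 -0.     -0.0002 -0.0001
 -0.     -0.0002  0.0002  0.0001  0.      0.0001]
0.41 0.4 set()
0.41 0.5 {(3.36, 0.13, -1.74, False), (3.36, 0.13, 1.4, True)}
0.41 0.6 {(3.24, 0.37, 1.53, True), (3.24, 0.37, -1.61, False)}
0.41 0.7 set()
0.41 0.9 set()
0.41 1.1 set()
0.45 0.4 {(-0.16, 0.12, 1.78, False), (-0.16, 0.12, -1.36, True)}
0.45 0.5 set()
0.45 0.6 {(3.26, 0.31, 1.51, True), (3.26, 0.31, -1.63, False)}
0.45 0.7 {(3.23, 0.58, 1.56, True), (3.23, 0.58, -1.59, False)}
0.45 0.9 set()
0.45 1.1 set()
0.5 0.4 {(-0.1, 0.17, 1.71, False), (-0.1, 0.17, -1.44, True)}
0.5 0.5 set()
0.5 0.6 {(3.27, 0.23, 1.49, True), (3.27, 0.23, -1.65, False)}
0.5 0.7 {(3.22, 0.47, 1.54, True), (3.22, 0.47, -1.6, False)}
0.5 0.9 set()
0.5 1.1 set()
0.56 0.4 {(-0.04, 0.23, 1.63, False), (-0.04, 0.23, -1.51, True)}
0.56 0.5 set()
0.56 0.6 {(3.24, 0.15, -1.65, False), (3.24, 0.15, 1.49, True)}
0.56 0.7 {(3.19, 0.37, -1.6, False), (3.19, 0.37, 1.54, True)}
0.56 0.9 {(3.18, 0.89, 1.57, True), (3.18, 0.89, -1.57, False)}
0.56 1.1 set()
0.62 0.4 {(-0.02, 0.3, -1.55, True), (-0.02, 0.3, 1.6, False)}
0.62 0.5 {(-0.05, 0.12, 1.63, False), (-0.05, 0.12, -1.51, True)}
0.62 0.6 set()
0.62 0.7 {(3.18, 0.27, -1.59, False), (3.18, 0.27, 1.55, True)}
0.62 0.9 {(3.16, 0.74, 1.57, True), (3.16, 0.74, -1.57, False)}
0.62 1.1 {(3.16, 1.28, -1.57, False), (3.16, 1.28, 1.57, True)}
```

The fitted model matches to 0.2 mm. With the wrist flipped (q4≈π), a lean of about 0.65 is reachable along the whole push. I design a joint-space wrist flip at height and convert it to tool rows.

```bash
cat >> fk.py <<'E'
def ik(p,Rt,seed,g):
    f=lambda q:(lambda F:np.r_[(F[0]-p)*5,(Rt.inv()*F[1]*R('z',np.pi)).as_rotvec()])(fk(q,g))
    k=least_squares(f,np.clip(seed,LO+.02,HI-.02),bounds=(LO+.01,HI-.01));return k.x,k.cost
def rows(qs,g):
    F=[fk(q,g) for q in qs];o=[]
    for (p,A),(p2,B) in zip(F,F[1:]):
        w=(A.inv()*B).as_rotvec();o.append(np.r_[w.round(3),(A.apply(0*p)+B.inv().apply(p2-p)*1e3).round(1)])
    return o,F
E
python3 - <<'E'
from fk import *
g=fit().x;q0=arm.state()["q"]
print(fk(q0,g)[1].as_euler('xyz'))
for z in(.2,.26):
  for x in(.36,.40):
    for th in(.6,.7):
      Rt=R('xyz',[np.pi-th,0,np.pi/2-.15])
      for flip in(0,1):
        k,c=ik(np.array([x,.03,z]),Rt*R('z',np.pi*flip),[-.05,-.2,2.3,3.14,.4,-1.5],g)
        if c<1e-6 and k[5]<0:
            N=27;qs=[q0+(k-q0)*i/N for i in range(N+1)];o,F=rows(qs,g)
            print(z,x,th,flip,k.round(2),"maxw",max(np.linalg.norm(a[:3]) for a in o),"maxd",max(np.linalg.norm(a[3:]) for a in o))
            print([tuple(f[0].round(2).tolist()) for f in F[::4]])
E
```

```text
[-2.56611055 -0.04651905 -1.76466204]
```

Run:
```python
from fk import *
g=fit().x;q0=arm.state()["q"]
for z in(.08,.12,.17,.22):
  for x in(.36,.39,.42):
    for th in(.6,.7,.8,.9,1.,1.2,1.4):
      Rt=R('xyz',[np.pi-th,0,np.pi/2-.15]);best=None
      for flip in(0,1):
       for s in([-.05,0,2.4,3.2,.4,-1.6],[-.05,-.3,2.4,3.2,.4,-1.6]):
        k,c=ik(np.array([x,.028,z]),Rt*R('z',np.pi*flip),s,g)
        if c<1e-6 and k[5]<0: best=k
      if best is not None: print(z,x,th,best.round(2))
```

```text
0.08 0.39 0.7 [-0.04  0.1   2.66  3.36  0.32 -1.69]
0.08 0.42 0.7 [-0.04  0.13  2.61  3.39  0.3  -1.72]
0.12 0.36 0.6 [-0.07 -0.14  2.53 -0.28  0.16 -1.23]
0.12 0.39 0.6 [-0.06 -0.08  2.48 -0.35  0.15 -1.15]
0.12 0.39 0.8 [-0.02 -0.01  2.66  3.43  0.32 -1.76]
0.12 0.42 0.6 [-0.05 -0.02  2.44 -0.4   0.14 -1.09]
0.12 0.42 0.8 [-0.02  0.04  2.61  3.44  0.32 -1.77]
0.17 0.36 0.6 [-0.07 -0.25  2.42 -0.12  0.38 -1.4 ]
0.17 0.36 0.7 [-0.06 -0.27  2.49 -0.27  0.23 -1.23]
0.17 0.36 0.9 [ 0.   -0.22  2.67  3.69  0.23 -2.01]
0.17 0.39 0.6 [-0.06 -0.19  2.38 -0.14  0.36 -1.36]
0.17 0.39 0.7 [-0.04 -0.2   2.46 -0.35  0.2  -1.15]
0.17 0.39 0.9 [ 0.   -0.15  2.63  3.61  0.26 -1.93]
0.17 0.42 0.6 [-0.05 -0.13  2.34 -0.17  0.34 -1.33]
0.17 0.42 0.7 [-0.04 -0.14  2.42 -0.41  0.18 -1.08]
0.17 0.42 0.9 [ 0.   -0.09  2.59  3.58  0.28 -1.9 ]
0.22 0.36 0.6 [-0.07 -0.33  2.31 -0.08  0.57 -1.44]
0.22 0.36 0.7 [-0.06 -0.36  2.38 -0.15  0.43 -1.37]
0.22 0.36 0.8 [-0.03 -0.38  2.45 -0.3   0.29 -1.2 ]
0.22 0.36 0.9 [ 0.   -0.38  2.53 -0.9   0.15 -0.58]
0.22 0.36 1.0 [ 0.05 -0.35  2.62  4.08  0.21 -2.39]
0.22 0.39 0.6 [-0.06 -0.27  2.28 -0.1   0.54 -1.41]
0.22 0.39 0.7 [-0.04 -0.3   2.35 -0.18  0.4  -1.33]
0.22 0.39 0.8 [-0.02 -0.31  2.43 -0.38  0.24 -1.12]
0.22 0.39 1.0 [ 0.03 -0.27  2.6   3.86  0.23 -2.17]
0.22 0.42 0.6 [-0.05 -0.21  2.24 -0.11  0.52 -1.39]
0.22 0.42 0.7 [-0.04 -0.23  2.32 -0.2   0.37 -1.3 ]
0.22 0.42 0.8 [-0.02 -0.24  2.39 -0.45  0.21 -1.04]
0.22 0.42 1.0 [ 0.02 -0.2   2.57  3.74  0.26 -2.06]
```

```bash
cat > plan.py <<'E'
from fk import *
import sys
def plan(k,n,show=8):
    g=fit().x;q0=arm.state()["q"];k=np.array(k)
    o,F=rows([q0+(k-q0)*i/n for i in range(n+1)],g)
    for a in o[:show]: print(a[:3].round(2).tolist(),a[3:].round(0).tolist())
    print("end",F[min(show,n)][0].round(3),F[min(show,n)][1].as_euler('xyz').round(2),"path",[tuple(f[0].round(2).tolist()) for f in F[::4]])
E
python3 -c "
from plan import *
plan([0,-.15,2.63,3.61,.26,-1.93],32)"
```

```text
[-0.02, -0.05, 0.09] [-16.0, 12.0, 2.0]
[-0.02, -0.05, 0.09] [-15.0, 12.0, 2.0]
[-0.02, -0.04, 0.09] [-15.0, 11.0, 2.0]
[-0.02, -0.04, 0.09] [-14.0, 11.0, 2.0]
[-0.02, -0.04, 0.09] [-13.0, 10.0, 1.0]
[-0.02, -0.04, 0.09] [-12.0, 9.0, 1.0]
[-0.01, -0.04, 0.09] [-12.0, 8.0, 1.0]
[-0.01, -0.04, 0.09] [-11.0, 7.0, 1.0]
end [0.388 0.139 0.163] [-2.86  0.58 -2.28] path [(0.4, 0.01, 0.17), (0.39, 0.08, 0.16), (0.39, 0.14, 0.16), (0.4, 0.17, 0.18), (0.42, 0.18, 0.21), (0.44, 0.16, 0.22), (0.44, 0.12, 0.22), (0.42, 0.07, 0.2), (0.39, 0.03, 0.17)]
```

```bash
sed -i "s|def rows|FL=np.array([-1,-1,1,-1,-1,1])\ndef rows|; s|return o,F|return [a*FL for a in o],F|" fk.py
python3 -c "
from plan import *
plan([0,-.22,2.67,3.69,.23,-2.01],32,32)"
```

```text
[0.02, 0.05, 0.09] [16.0, -13.0, 1.0]
[0.02, 0.05, 0.09] [16.0, -12.0, 1.0]
[0.02, 0.05, 0.09] [15.0, -12.0, 1.0]
[0.02, 0.05, 0.09] [14.0, -11.0, 1.0]
[0.01, 0.04, 0.09] [13.0, -10.0, 1.0]
[0.01, 0.04, 0.09] [12.0, -9.0, 1.0]
[0.01, 0.04, 0.09] [12.0, -8.0, 1.0]
[0.01, 0.04, 0.09] [11.0, -7.0, 0.0]
[0.01, 0.04, 0.09] [10.0, -6.0, 0.0]
[0.0, 0.04, 0.09] [9.0, -5.0, 0.0]
[0.0, 0.04, 0.09] [9.0, -4.0, -0.0]
[0.0, 0.04, 0.09] [8.0, -3.0, -0.0]
[-0.0, 0.04, 0.09] [8.0, -2.0, -0.0]
[-0.0, 0.03, 0.09] [7.0, -1.0, -1.0]
[-0.0, 0.03, 0.09] [7.0, 0.0, -1.0]
[-0.01, 0.03, 0.1] [7.0, 2.0, -1.0]
[-0.01, 0.03, 0.1] [6.0, 3.0, -1.0]
[-0.01, 0.03, 0.1] [6.0, 4.0, -2.0]
[-0.01, 0.03, 0.1] [6.0, 5.0, -2.0]
[-0.01, 0.03, 0.1] [6.0, 6.0, -2.0]
[-0.02, 0.03, 0.1] [6.0, 7.0, -2.0]
[-0.02, 0.03, 0.1] [6.0, 8.0, -2.0]
[-0.02, 0.03, 0.1] [6.0, 9.0, -2.0]
[-0.02, 0.03, 0.1] [6.0, 10.0, -2.0]
[-0.02, 0.02, 0.1] [7.0, 10.0, -2.0]
[-0.02, 0.02, 0.1] [7.0, 11.0, -2.0]
[-0.02, 0.02, 0.09] [7.0, 12.0, -2.0]
[-0.02, 0.02, 0.09] [8.0, 12.0, -2.0]
[-0.02, 0.02, 0.09] [8.0, 12.0, -2.0]
[-0.02, 0.02, 0.09] [8.0, 13.0, -2.0]
[-0.03, 0.02, 0.09] [9.0, 13.0, -2.0]
[-0.03, 0.02, 0.09] [9.0, 13.0, -2.0]
end [0.357 0.027 0.167] [ 2.25 -0.    1.42] path [(0.4, 0.01, 0.17), (0.38, 0.08, 0.16), (0.38, 0.14, 0.17), (0.4, 0.17, 0.19), (0.41, 0.17, 0.21), (0.42, 0.15, 0.22), (0.42, 0.11, 0.22), (0.4, 0.06, 0.2), (0.36, 0.03, 0.17)]
```

Tools are flat and the path stays clear of the bottle. I do the first half, then check.

{"method": "carry_out", "body": {
  "steps": [0.02,0.05,0.09,16,-13,1,-0.06,0.02,0.05,0.09,16,-12,1,-0.06,0.02,0.05,0.09,15,-12,1,-0.06,0.02,0.05,0.09,14,-11,1,-0.06,0.01,0.04,0.09,13,-10,1,-0.06,0.01,0.04,0.09,12,-9,1,-0.06,0.01,0.04,0.09,12,-8,1,-0.06,0.01,0.04,0.09,11,-7,0,-0.06]
}}

```text
time_s: 5.0
eef_pos: [0.3779, 0.1384, 0.1557]
tool_rot: [2.854, -0.593, 0.855]
wrist_force: [-0.9, 0.8, 0.9]
opening: 0.0403
```

```bash
python3 -c "
from plan import *
print(arm.state()['q'].round(2),arm.state()['eef_pos'].round(3))
plan([0,-.22,2.67,3.69,.23,-2.01],24,8)"
```

```text
[-0.05 -0.17  2.45  0.8   0.35 -1.5 ] [0.378 0.138 0.156]
[0.0, 0.04, 0.09] [10.0, -4.0, -0.0]
[0.0, 0.04, 0.09] [9.0, -4.0, -0.0]
[0.0, 0.03, 0.09] [8.0, -3.0, -0.0]
[-0.0, 0.03, 0.09] [8.0, -2.0, -1.0]
[-0.0, 0.03, 0.09] [7.0, -1.0, -1.0]
[-0.0, 0.03, 0.09] [7.0, -0.0, -1.0]
[-0.01, 0.03, 0.09] [7.0, 1.0, -1.0]
[-0.01, 0.03, 0.09] [6.0, 2.0, -1.0]
end [0.407 0.163 0.201] [2.73 0.83 2.97] path [(0.38, 0.14, 0.16), (0.39, 0.16, 0.18), (0.41, 0.16, 0.2), (0.42, 0.14, 0.21), (0.41, 0.1, 0.21), (0.39, 0.06, 0.2), (0.36, 0.03, 0.17)]
```

The arm tracks the plan as designed.

{"method": "carry_out", "body": {
  "steps": [0.002,0.037,0.09,10,-4,0,-0.06,0.001,0.037,0.09,9,-4,0,-0.06,0,0.034,0.09,8,-3,0,-0.06,0,0.033,0.09,8,-2,-1,-0.06,0,0.032,0.09,7,-1,-1,-0.06,-0.003,0.03,0.09,7,0,-1,-0.06,-0.006,0.03,0.09,7,1,-1,-0.06,-0.01,0.03,0.09,6,2,-1,-0.06]
}}

```text
time_s: 5.8
eef_pos: [0.4062, 0.1668, 0.198]
tool_rot: [-2.758, -0.839, -0.134]
wrist_force: [0.1, -0.2, 1.0]
opening: 0.04
```

```bash
python3 -c "
from plan import *
print(arm.state()['q'].round(2),arm.state()['eef_pos'].round(3))
plan([0,-.22,2.67,3.69,.23,-2.01],16,16)"
```

```text
[-0.01 -0.17  2.53  1.84  0.3  -1.76] [0.406 0.167 0.198]
[-0.01, 0.03, 0.1] [6.0, 4.0, -2.0]
[-0.01, 0.03, 0.1] [6.0, 4.0, -2.0]
[-0.01, 0.02, 0.1] [6.0, 5.0, -2.0]
[-0.01, 0.02, 0.1] [6.0, 6.0, -2.0]
[-0.02, 0.02, 0.1] [6.0, 7.0, -2.0]
[-0.02, 0.02, 0.1] [6.0, 7.0, -2.0]
[-0.02, 0.02, 0.1] [6.0, 8.0, -2.0]
[-0.02, 0.02, 0.1] [6.0, 8.0, -2.0]
[-0.02, 0.02, 0.1] [6.0, 9.0, -2.0]
[-0.02, 0.02, 0.1] [7.0, 9.0, -2.0]
[-0.02, 0.02, 0.1] [7.0, 10.0, -2.0]
[-0.02, 0.02, 0.1] [7.0, 10.0, -2.0]
[-0.02, 0.02, 0.1] [8.0, 10.0, -2.0]
[-0.02, 0.02, 0.1] [8.0, 11.0, -2.0]
[-0.02, 0.02, 0.1] [8.0, 11.0, -2.0]
[-0.02, 0.02, 0.1] [9.0, 11.0, -2.0]
end [0.357 0.027 0.167] [ 2.25 -0.    1.42] path [(0.41, 0.17, 0.2), (0.41, 0.14, 0.21), (0.41, 0.1, 0.21), (0.39, 0.06, 0.19), (0.36, 0.03, 0.17)]
```

{"method": "carry_out", "body": {
  "steps": [-0.01,0.026,0.1,6,4,-2,-0.06,-0.012,0.025,0.1,6,4,-2,-0.06,-0.014,0.024,0.1,6,5,-2,-0.06,-0.014,0.023,0.1,6,6,-2,-0.06,-0.016,0.022,0.1,6,7,-2,-0.06,-0.017,0.02,0.1,6,7,-2,-0.06,-0.018,0.02,0.1,6,8,-2,-0.06,-0.018,0.02,0.1,6,8,-2,-0.06]
}}

```text
time_s: 6.6
eef_pos: [0.4146, 0.1025, 0.2137]
tool_rot: [-2.26, -0.471, -1.089]
wrist_force: [0.1, -0.3, 0.4]
opening: 0.0401
```

{"method": "carry_out", "body": {
  "steps": [-0.02,0.02,0.1,6,9,-2,-0.06,-0.02,0.02,0.1,7,9,-2,-0.06,-0.02,0.018,0.1,7,10,-2,-0.06,-0.02,0.017,0.1,7,10,-2,-0.06,-0.022,0.016,0.1,8,10,-2,-0.06,-0.022,0.016,0.1,8,11,-2,-0.06,-0.023,0.015,0.1,8,11,-2,-0.06,-0.024,0.015,0.1,9,11,-2,-0.06]
}}

```text
time_s: 7.4
eef_pos: [0.3754, 0.0312, 0.181]
tool_rot: [-2.277, 0.011, -1.648]
wrist_force: [0.5, 0.1, 0.7]
opening: 0.0398
```

```bash
cat > go.py <<'E'
# go(p,lean,heading,n): tool-frame rows from the present pose to the target, straight line
from fk import *
def go(p,th,hd,n,flip=1):
    s=arm.state();A=R('xyz',s["tool_rot"]);B=R('xyz',[np.pi-th,0,np.pi/2+hd])*R('z',np.pi*flip)
    w=(A.inv()*B).as_rotvec();d=np.array(p)-s["eef_pos"]
    print("q",s["q"].round(2),"p",s["eef_pos"].round(3),"turn/row",(w/n).round(3),"then shift/row with axes held at end", (B.inv().apply(d)/n*1e3).round(1),"held at start",(A.inv().apply(d)/n*1e3).round(1))
E
python3 -c "
from go import *
go([.40,.024,.08],.7,-.15,8,0);go([.40,.024,.08],.7,-.15,8,1)"
```

```text
q [-0.2  -0.27  2.6   2.01  0.11 -0.51] p [0.375 0.031 0.181] turn/row [-0.011 -0.032 -0.386] then shift/row with axes held at end [-0.4 -5.7 11.7] held at start [ 0.8  7.6 10.6]
q [-0.2  -0.27  2.6   2.01  0.11 -0.51] p [0.375 0.031 0.181] turn/row [-0.021  0.007  0.006] then shift/row with axes held at end [ 0.4  5.7 11.7] held at start [ 0.8  7.6 10.6]
```

```bash
python3 -c "
from go import *
go([.39,.026,.13],.8,-.15,7)"
```

```text
q [-0.2  -0.27  2.6   2.01  0.11 -0.51] p [0.375 0.031 0.181] turn/row [-0.009  0.009  0.006] then shift/row with axes held at end [0.4 3.7 6.6] held at start [0.6 4.1 6.4]
```

{"method": "carry_out", "body": {
  "steps": [-0.009,0.009,0.006,0.5,3.9,6.5,-0.06,-0.009,0.009,0.006,0.5,3.9,6.5,-0.06,-0.009,0.009,0.006,0.5,3.9,6.5,-0.06,-0.009,0.009,0.006,0.5,3.9,6.5,-0.06,-0.009,0.009,0.006,0.5,3.9,6.5,-0.06,-0.009,0.009,0.006,0.5,3.9,6.5,-0.06,-0.009,0.009,0.006,0.5,3.9,6.5,-0.06,0,0,0,0,0,0,-0.06]
}}

```text
time_s: 8.2
eef_pos: [0.3894, 0.0296, 0.1417]
tool_rot: [-2.325, 0.007, -1.7]
wrist_force: [-0.4, 0.2, -0.1]
opening: 0.0405
```

```bash
python3 -c "
from go import *
go([.40,.024,.06],.68,-.15,7)"
```

```text
q [-0.06 -0.1   2.63  3.35  0.21 -1.73] p [0.389 0.03  0.142] turn/row [-0.02   0.003  0.002] then shift/row with axes held at end [ 0.6  6.1 10.1] held at start [0.7 7.4 9.2]
```

{"method": "carry_out", "body": {
  "steps": [-0.02,0.003,0.002,0.6,6.8,9.7,-0.06,-0.02,0.003,0.002,0.6,6.8,9.7,-0.06,-0.02,0.003,0.002,0.6,6.8,9.7,-0.06,-0.02,0.003,0.002,0.6,6.8,9.7,-0.06,-0.02,0.003,0.002,0.6,6.8,9.7,-0.06,-0.02,0.003,0.002,0.6,6.8,9.7,-0.06,-0.02,0.003,0.002,0.6,6.8,9.7,-0.06,0,0,0,0,0,0,-0.06]
}}

```text
time_s: 9.0
eef_pos: [0.402, 0.0236, 0.0605]
tool_rot: [-2.463, 0.001, -1.724]
wrist_force: [-0.2, 0.0, 0.1]
opening: 0.0401
```

```bash
python3 -c "
from go import *
go([.415,.0225,.027],.68,-.15,7)"
```

```text
q [-0.07  0.18  2.66  3.29  0.38 -1.64] p [0.402 0.024 0.061] turn/row [ 0. -0. -0.] then shift/row with axes held at end [-0.1  1.6  4.9] held at start [-0.1  1.6  4.9]
```

```bash
python3 -c "
from go import *
go([.427,.0205,.027],.66,-.15,7)"
```

```text
q [-0.07  0.18  2.66  3.29  0.38 -1.64] p [0.402 0.024 0.061] turn/row [-0.003 -0.    -0.   ] then shift/row with axes held at end [-0.1  0.1  6. ] held at start [-0.1  0.2  6. ]
```

{"method": "carry_out", "body": {
  "steps": [-0.003,0,0,-0.1,0.1,6,-0.06,-0.003,0,0,-0.1,0.1,6,-0.06,-0.003,0,0,-0.1,0.1,6,-0.06,-0.003,0,0,-0.1,0.1,6,-0.06,-0.003,0,0,-0.1,0.1,6,-0.06,-0.003,0,0,-0.1,0.1,6,-0.06,-0.003,0,0,-0.1,0.1,6,-0.06,0,0,0,0,0,0,-0.06]
}}

```text
time_s: 9.8
eef_pos: [0.4282, 0.0201, 0.0275]
tool_rot: [-2.482, 0.0, -1.725]
wrist_force: [0.2, -0.1, 0.0]
opening: 0.0403
```

Run:
```python
from go import *
t=cv2.cvtColor(arm.snapshot("top"),cv2.COLOR_RGB2BGR)[120:270,240:390];s=cv2.cvtColor(arm.snapshot("side"),cv2.COLOR_RGB2BGR)[120:270,210:360]
cv2.imwrite("pics/c2.png",cv2.resize(np.hstack([t,s]),None,fx=2.6,fy=2.6,interpolation=cv2.INTER_CUBIC))
go([.48,.0205-.53*0,.027],.66,-.15,10)
```

```text
q [-0.08  0.33  2.66  3.24  0.51 -1.59] p [0.427 0.02  0.028] turn/row [ 0. -0. -0.] then shift/row with axes held at end [-0.8 -4.   3.3] held at start [-0.8 -4.   3.2]
```

View pics/c2.png

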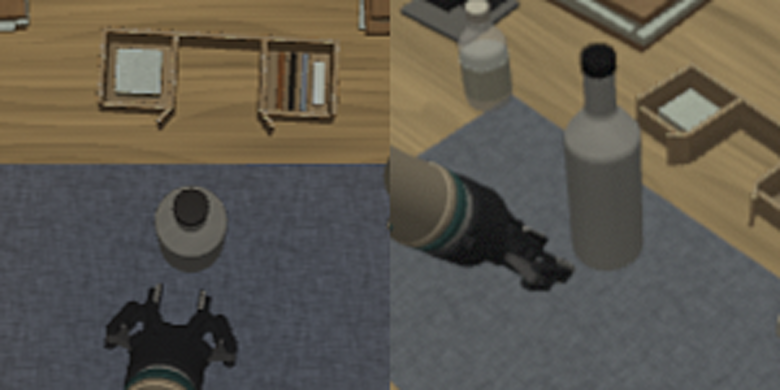

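The picture shows both fingertips low behind the bottle, astride its axis (tips at about (155,290) and (203,295), bottle near (190,230)). I push gently.

{"method": "carry_out", "body": {
  "steps": [0,0,0,0,-5,3.9,-0.06,0,0,0,0,-5,3.9,-0.06,0,0,0,0,-4,3.1,-0.06,0,0,0,0.5,-4,3.1,-0.06,0,0,0,0.8,-5,3.9,-0.06,0,0,0,0.9,-5,3.9,-0.06,0,0,0,0.9,-5,3.9,-0.06,0,0,0,0.9,-5,3.9,-0.06]
}}

```text
time_s: 10.7
eef_pos: [0.4746, 0.0088, 0.0279]
tool_rot: [-2.482, 0.0, -1.725]
wrist_force: [-2.3, 0.7, 0.7]
opening: 0.0401
```

```bash
cat > look.py <<'E'
from go import *
def look(name):
    T=cv2.cvtColor(arm.snapshot("top"),cv2.COLOR_RGB2BGR);S=cv2.cvtColor(arm.snapshot("side"),cv2.COLOR_RGB2BGR)
    cv2.imwrite("pics/%s.png"%name,cv2.resize(np.hstack([T[110:260,240:390],S[90:240,210:400]]),None,fx=2.3,fy=2.3,interpolation=cv2.INTER_CUBIC))
    # black cap: dark blob nearest the expected place; centre ray at z=.25 minus half cap
    for n,I in(("top",T),("side",S)):
        m=(I.max(2)<50).astype(np.uint8);k,l,st,c=cv2.connectedComponentsWithStats(m)
        for i in range(1,k):
            if 40<st[i,4]<400:
                p=ray(n,*c[i],.24)
                if .4<p[0]<.75 and abs(p[1])<.12: print(n,st[i].tolist(),p.round(3))
E
python3 -c "
from look import *
look('p1');go([.5545,-.0132,.027],.66,-.15,8)"
```

```text
top [351, 140, 3, 22, 42] [ 0.612 -0.087]
top [309, 183, 13, 15, 158] [0.516 0.002]
side [294, 133, 14, 13, 151] [0.524 0.005]
q [-0.11  0.34  2.55  3.21  0.41 -1.6 ] p [0.476 0.008 0.028] turn/row [-0.    -0.    -0.001] then shift/row with axes held at end [ 1.2 -7.9  6.3] held at start [ 1.2 -7.8  6.3]
```

The bottle is sliding upright: the cap is now at about (0.52, 0.003), 44 mm ahead of the TCP as expected, with 2 N on the wrist.

{"method": "carry_out", "body": {
  "steps": [0,0,0,1.2,-6,4.7,-0.06,0,0,0,1.2,-6,4.7,-0.06,0,0,0,1.2,-6,4.7,-0.06,0,0,0,1.2,-6,4.7,-0.06,0,0,0,1.2,-6,4.7,-0.06,0,0,0,1.2,-6,4.7,-0.06,0,0,0,1.2,-6,4.7,-0.06,0,0,0,1.2,-6,4.7,-0.06]
}}

```text
time_s: 11.6
eef_pos: [0.534, -0.0102, 0.0278]
tool_rot: [-2.481, 0.0, -1.725]
wrist_force: [-1.7, -0.1, -1.2]
opening: 0.0403
```

```bash
python3 -c "
from look import *
look('p2');go([.5545,-.0132,.027],.66,-.15,4)"
```

```text
top [351, 140, 3, 22, 42] [ 0.612 -0.087]
top [317, 159, 13, 15, 153] [ 0.575 -0.018]
side [317, 124, 14, 13, 145] [ 0.583 -0.014]
q [-0.15  0.37  2.43  3.16  0.32 -1.58] p [ 0.536 -0.011  0.029] turn/row [-0.001 -0.001 -0.001] then shift/row with axes held at end [-0.1 -3.5  3.3] held at start [-0.1 -3.5  3.3]
```

View pics/p2.png

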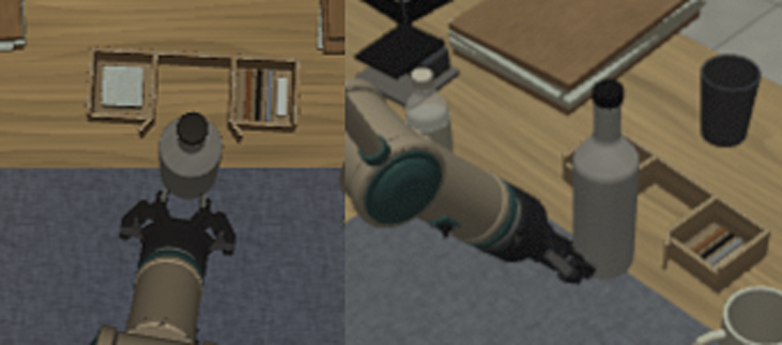

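The bottle stands upright and centred just before the lips (top crop, bottle at about (190,150), lips at (145,130) and (237,133)). The knuckles spread wide, so before entering I back off and narrow the fork so they clear the lips. I also align to the bay axis.

{"method": "carry_out", "body": {
  "steps": [0,0,0,0,6,-4.7,-0.06,0,0,0,0,6,-4.7,-0.06,0,-0.027,-0.036,0,0,0,-0.62,0,-0.027,-0.036,0,0,0,-0.62,0,0,0,0,0,0,-0.62,0,0,0,0,0,0,-0.62,0,0,0,0,0,0,-0.62,0,0,0,0,0,0,-0.62]
}}

```text
time_s: 12.5
eef_pos: [0.5183, -0.0074, 0.028]
tool_rot: [-2.481, -0.001, -1.635]
wrist_force: [0.7, -0.3, -0.4]
opening: 0.0163
```

```bash
python3 -c "
from look import *
look('p3');go([.532,-.0145,.030],.68,-.06,2)"
```

```text
top [351, 140, 3, 22, 42] [ 0.612 -0.087]
top [317, 159, 13, 14, 152] [ 0.576 -0.018]
side [316, 125, 14, 13, 146] [ 0.58  -0.014]
q [-0.21  0.36  2.47  2.88  0.35 -1.44] p [ 0.518 -0.007  0.028] turn/row [ 0.01  -0.002 -0.001] then shift/row with axes held at end [ 3.1 -6.1  3.6] held at start [ 3.1 -6.2  3.5]
```

{"method": "carry_out", "body": {
  "steps": [0.01,0,0,3.2,-3,0.5,-0.62,0.01,0,0,3.2,-3,0.5,-0.62,0,0,0,0,-5.5,4.5,-0.62,0,0,0,0,-5.5,4.5,-0.62,0,0,0,0,-5.5,4.5,-0.62,0,0,0,0,-5.5,4.5,-0.62,0,0,0,0,-5.5,4.5,-0.62,0,0,0,0,-5.5,4.5,-0.62]
}}

```text
time_s: 13.4
eef_pos: [0.5663, -0.0171, 0.0304]
tool_rot: [-2.462, -0.001, -1.635]
wrist_force: [-2.0, -0.8, -0.7]
opening: 0.016
```

```bash
python3 -c "
from look import *
look('p4');go([.618,-.0205,.030],.68,-.06,8)"
```

```text
top [351, 140, 3, 22, 42] [ 0.612 -0.087]
top [318, 143, 13, 15, 153] [ 0.614 -0.021]
side [329, 117, 14, 13, 143] [ 0.623 -0.016]
q [-0.21  0.39  2.37  2.84  0.31 -1.4 ] p [ 0.568 -0.017  0.031] turn/row [-0. -0. -0.] then shift/row with axes held at end [ 0.  -4.8  4.1] held at start [ 0.  -4.8  4.1]
```

View pics/p4.png

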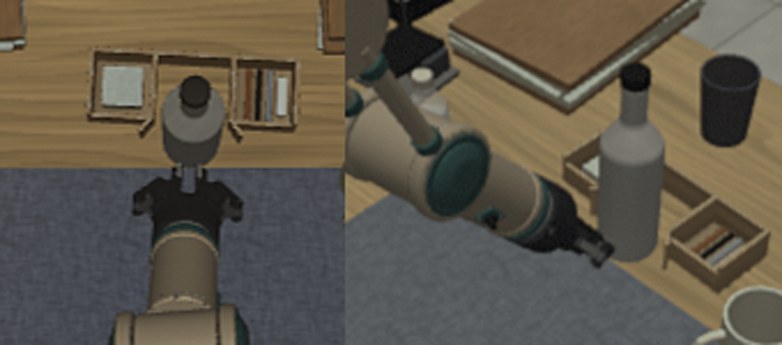

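The bottle is upright and already between the lips. I back off slightly, shut the fork fully for knuckle clearance, raise it 4 mm and continue.

{"method": "carry_out", "body": {
  "steps": [0,0,0,0,5,-4,-0.62,0,0,0,0,-2.5,-3.1,-1,0,0,0,0,0,0,-1,0,0,0,0,0,0,-1,0,0,0,0,-5,4,-1,0,0,0,0,-5,4.1,-1,0,0,0,0,-5,4.1,-1,0,0,0,0,-5,4.1,-1]
}}

```text
time_s: 14.3
eef_pos: [0.5854, -0.0183, 0.0342]
tool_rot: [-2.462, -0.001, -1.635]
wrist_force: [-3.0, -0.3, 1.2]
opening: 0.0002
```

```bash
python3 -c "
from look import *
look('p5');go([.614,-.0205,.034],.68,-.06,8)"
```

```text
top [319, 135, 16, 14, 163] [ 0.636 -0.023]
top [351, 140, 3, 22, 42] [ 0.612 -0.087]
side [335, 113, 14, 13, 137] [ 0.643 -0.017]
side [276, 175, 11, 9, 54] [ 0.403 -0.057]
q [-0.2   0.39  2.33  2.81  0.27 -1.36] p [ 0.587 -0.018  0.035] turn/row [-0. -0. -0.] then shift/row with axes held at end [ 0.  -2.6  2.2] held at start [ 0.  -2.6  2.2]
```

{"method": "carry_out", "body": {
  "steps": [0,0,0,0,-2.3,1.9,-1,0,0,0,0,-2.3,1.9,-1,0,0,0,0,-2.3,1.9,-1,0,0,0,0,-2.3,1.9,-1,0,0,0,0,-2.3,1.9,-1,0,0,0,0,-2.3,1.9,-1,0,0,0,0,-2.3,1.9,-1,0,0,0,0,-2.3,1.9,-1]
}}

```text
time_s: 15.2
eef_pos: [0.6092, -0.0199, 0.0342]
tool_rot: [-2.461, -0.001, -1.635]
wrist_force: [-3.1, -0.7, 0.8]
opening: -0.0003
```

```bash
python3 -c "
from look import *
look('p6');go([.625,-.0205,.034],.68,-.06,8)"
```

```text
top [320, 125, 12, 15, 151] [ 0.658 -0.024]
top [351, 140, 3, 22, 42] [ 0.612 -0.087]
side [342, 110, 13, 13, 133] [ 0.664 -0.019]
side [284, 170, 11, 9, 58] [ 0.426 -0.059]
q [-0.19  0.41  2.28  2.79  0.24 -1.33] p [ 0.61  -0.02   0.034] turn/row [-0. -0. -0.] then shift/row with axes held at end [-0.  -1.5  1.2] held at start [-0.1 -1.4  1.2]
```

View pics/p6.png

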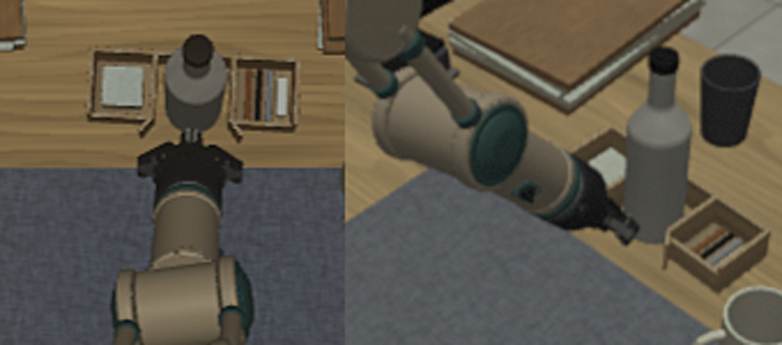

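The bottle is upright inside the bay, a few mm short of home. I creep the last bit, watching force.

{"method": "carry_out", "body": {
  "steps": [0,0,0,0,-0.5,0.4,-1,0,0,0,0,-0.5,0.4,-1,0,0,0,0,-0.5,0.4,-1,0,0,0,0,-0.5,0.4,-1,0,0,0,0,-0.5,0.4,-1,0,0,0,0,-0.5,0.4,-1,0,0,0,0,-0.5,0.4,-1,0,0,0,0,0,0,-1]
}}

```text
time_s: 16.1
eef_pos: [0.6136, -0.0202, 0.0343]
tool_rot: [-2.461, -0.001, -1.635]
wrist_force: [-2.0, -1.3, 0.6]
opening: -0.0001
```

{"method": "carry_out", "body": {
  "steps": [0,0,0,0,-0.6,0.5,-1,0,0,0,0,-0.6,0.5,-1,0,0,0,0,-0.6,0.5,-1,0,0,0,0,0,0,-1,0,0,0,0,0,0,-1,0,0,0,0,0,0,-1,0,0,0,0,0,0,-1,0,0,0,0,0,0,-1]
}}

```text
time_s: 16.9
eef_pos: [0.616, -0.0204, 0.0343]
tool_rot: [-2.461, -0.001, -1.635]
wrist_force: [-2.5, -0.1, 0.4]
opening: 0.0001
```

{"method": "carry_out", "body": {
  "steps": [0,0,0,0,-0.5,0.4,-1,0,0,0,0,-0.5,0.4,-1,0,0,0,0,-0.5,0.4,-1,0,0,0,0,0,0,-1,0,0,0,0,0,0,-1,0,0,0,0,0,0,-1,0,0,0,0,0,0,-1,0,0,0,0,0,0,-1]
}}

```text
time_s: 17.7
eef_pos: [0.6177, -0.0205, 0.0342]
tool_rot: [-2.461, -0.001, -1.635]
wrist_force: [-3.4, 0.3, 0.5]
opening: -0.0002
```

```bash
python3 -c "
from look import *
look('p7')"
```

```text
top [320, 122, 13, 14, 148] [ 0.667 -0.024]
top [351, 140, 3, 22, 42] [ 0.612 -0.087]
top [336, 219, 15, 34, 142] [ 0.408 -0.069]
side [344, 109, 13, 13, 131] [ 0.671 -0.02 ]
side [288, 168, 8, 9, 52] [ 0.434 -0.059]
```

Force is still only sliding friction, so I go on in small steps.

{"method": "carry_out", "body": {
  "steps": [0,0,0,0,-0.5,0.4,-1,0,0,0,0,-0.5,0.4,-1,0,0,0,0,-0.5,0.4,-1,0,0,0,0,0,0,-1,0,0,0,0,0,0,-1,0,0,0,0,0,0,-1,0,0,0,0,0,0,-1,0,0,0,0,0,0,-1]
}}

```text
time_s: 18.6
eef_pos: [0.6197, -0.0206, 0.0343]
tool_rot: [-2.461, -0.001, -1.635]
wrist_force: [-2.0, 0.6, 0.2]
opening: -0.0001
```

{"method": "carry_out", "body": {
  "steps": [0,0,0,0,-0.5,0.4,-1,0,0,0,0,-0.5,0.4,-1,0,0,0,0,0,0,-1,0,0,0,0,0,0,-1,0,0,0,0,0,0,-1,0,0,0,0,0,0,-1,0,0,0,0,0,0,-1,0,0,0,0,0,0,-1]
}}

```text
time_s: 19.4
eef_pos: [0.6209, -0.0207, 0.0343]
tool_rot: [-2.461, -0.001, -1.635]
wrist_force: [-2.9, 0.2, 0.4]
opening: -0.0002
```

{"method": "carry_out", "body": {
  "steps": [0,0,0,0,-0.5,0.4,-1,0,0,0,0,-0.5,0.4,-1,0,0,0,0,-0.5,0.4,-1,0,0,0,0,0,0,-1,0,0,0,0,0,0,-1,0,0,0,0,0,0,-1,0,0,0,0,0,0,-1,0,0,0,0,0,0,-1]
}}

```text
time_s: 20.2
eef_pos: [0.6229, -0.0208, 0.0343]
tool_rot: [-2.461, -0.001, -1.635]
wrist_force: [-1.7, 0.5, 1.0]
opening: 0.0004
```

```bash
python3 -c "
from look import *
print(arm.state()['wrist_force'],arm.state()['eef_pos']);look('p8')"
```

```text
[-1.65579157  0.53081004  1.0406676 ] [ 0.62291857 -0.02078533  0.03429854]
top [320, 120, 13, 14, 151] [ 0.672 -0.025]
top [351, 140, 3, 22, 42] [ 0.612 -0.087]
top [336, 216, 15, 34, 150] [ 0.414 -0.069]
side [346, 108, 13, 13, 133] [ 0.676 -0.02 ]
side [287, 167, 12, 8, 55] [ 0.439 -0.059]
```

View pics/p8.png

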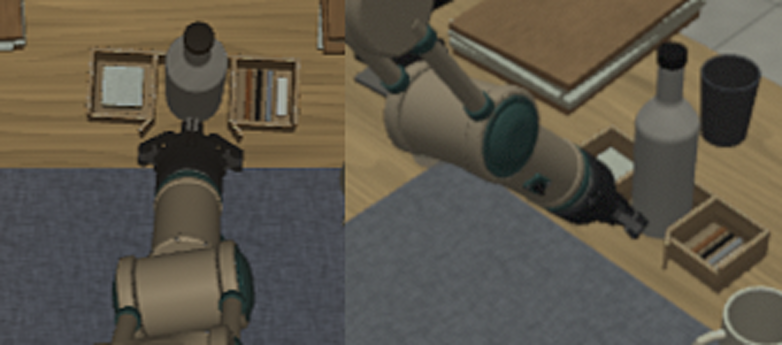

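The bottle is upright in the bay, with no wall contact yet; I keep creeping.

{"method": "carry_out", "body": {
  "steps": [0,0,0,0,-0.4,0.3,-1,0,0,0,0,-0.4,0.3,-1,0,0,0,0,-0.4,0.3,-1,0,0,0,0,-0.4,0.3,-1,0,0,0,0,0,0,-1,0,0,0,0,0,0,-1,0,0,0,0,0,0,-1,0,0,0,0,0,0,-1]
}}

```text
time_s: 21.1
eef_pos: [0.6249, -0.0209, 0.0343]
tool_rot: [-2.461, -0.001, -1.635]
wrist_force: [-2.8, 0.2, 0.3]
opening: 0.0002
```

{"method": "carry_out", "body": {
  "steps": [0,0,0,0,-0.4,0.3,-1,0,0,0,0,-0.4,0.3,-1,0,0,0,0,-0.4,0.3,-1,0,0,0,0,0,0,-1,0,0,0,0,0,0,-1,0,0,0,0,0,0,-1,0,0,0,0,0,0,-1,0,0,0,0,0,0,-1]
}}

```text
time_s: 21.9
eef_pos: [0.626, -0.021, 0.0342]
tool_rot: [-2.462, -0.001, -1.635]
wrist_force: [-4.9, 0.2, 2.2]
opening: -0.0
```

{"method": "carry_out", "body": {
  "steps": [0,0,0,0,-0.4,0.3,-1,0,0,0,0,-0.4,0.3,-1,0,0,0,0,0,0,-1,0,0,0,0,0,0,-1,0,0,0,0,0,0,-1,0,0,0,0,0,0,-1,0,0,0,0,0,0,-1,0,0,0,0,0,0,-1]
}}

```text
time_s: 22.7
eef_pos: [0.6262, -0.021, 0.0341]
tool_rot: [-2.463, -0.001, -1.635]
wrist_force: [-8.4, 0.1, 4.5]
opening: -0.0002
```

The force rises while the motion stalls, so the bottle is against the back wall. I retreat straight back.

{"method": "carry_out", "body": {
  "steps": [0,0,0,0,3,-2.4,-1,0,0,0,0,7,-5.6,-1,0,0,0,0,8,-6.5,-1,0,0,0,0,12,-9.7,-1,0,0,0,0,15,-12.1,-1,0,0,0,0,15,-12.1,-1,0,0,0,0,15,-12.1,-1,0,0,0,0,0,0,-1]
}}

```text
time_s: 23.5
eef_pos: [0.5274, -0.0144, 0.0333]
tool_rot: [-2.466, -0.001, -1.636]
wrist_force: [-0.2, 1.8, -0.6]
opening: 0.0004
```

Run:
```python
from look import *
look('p9');print(arm.state()['wrist_force'])
# cap with the same measure gave .49x at start; organiser's back-wall edge now, and bystander check by image difference
T=cv2.cvtColor(arm.snapshot("top"),cv2.COLOR_RGB2BGR);S=cv2.cvtColor(arm.snapshot("side"),cv2.COLOR_RGB2BGR)
for n,I,boxes in(("top",T,dict(san=(205,172,30,28),mug=(385,165,42,45),stamp=(160,225,30,25),stapler=(445,222,28,60),punch=(150,138,48,45),tape=(455,128,28,65),org_l=(275,128,30,36),org_r=(340,130,32,36))),):
    O=cv2.imread("pics/top0.png")
    for k,(x,y,w,h) in boxes.items():
        print(k,np.abs(I[y:y+h,x:x+w].astype(int)-O[y:y+h,x:x+w]).mean().round(1),end=" ")
cv2.imwrite("pics/end.png",np.vstack([T[:,100:500][:300],S[60:320,100:500]]))
```

```text
top [320, 119, 13, 14, 149] [ 0.675 -0.025]
top [351, 140, 3, 22, 42] [ 0.612 -0.087]
side [347, 108, 12, 12, 132] [ 0.679 -0.02 ]
[ 0.6624131  -0.29997681 -0.44464247]
san 2.2 mug 2.1 stamp 1.9 stapler 1.8 punch 1.5 tape 1.5 org_l 1.9 org_r 1.7
```

View pics/end.png

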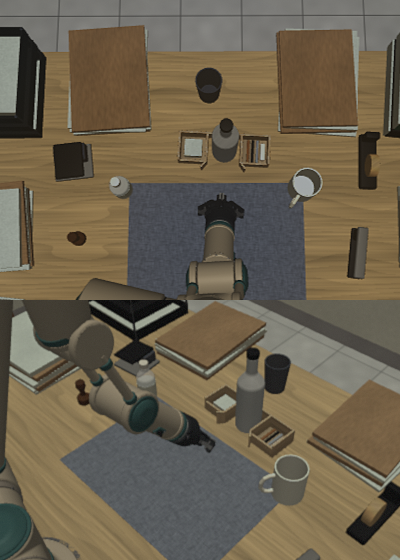

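The picture shows the bottle upright in the bay (225,140 in the top half), the hand clear, and the bystanders unchanged. I hand in.

```bash
python3 -c "
from rig import arm
print(arm.finish_job())"
```

```text
the job is handed in; nothing more can be done
None
```

I pushed the bottle, upright and low on its body, into the middle bay until it stopped against the back wall, then drew the hand back about 100 mm and handed the job in. I used the tool leaned back, with the fingertips first as a shallow fork and then shut, and never gripped or lifted the bottle. The last clock reading was 23.5 s, of 58 s allowed.

**Checks that passed**
- **Home against the wall:** over the last small pushes the wrist force rose from about 3 N to 8 N while the motion stalled.
- **Position and upright:** the two cameras put the cap at (0.675, -0.025) and (0.679, -0.020) m. The last picture shows the bottle standing upright in the bay.
- **Everything else left alone:** the top picture around each bystander and the organiser trays differs from the first one only at noise level (about 2 grey levels).
- **Hand clear:** the wrist force was back to about zero after the retreat.

**What failed or disagreed**
- **First descent:** it stopped at a wrist joint limit, so I flipped the wrist at a height clear of the bottle before pushing.
- **Seat estimate:** my first picture estimate put the seat at x = 0.670 m, about 5 to 9 mm short of where the bottle stopped. I went by the wall contact instead.

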